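# Close up a set of mini loaf tins in the tin carrier

### The arm

A 6-joint arm with a two-finger parallel gripper is mounted at the origin on a cart in front of the work surface, level with it; the furniture and walls round the work are solid. World frame = base frame: x ahead of the robot, y to its left, z up, the work surface at z = 0. Lengths are in m, angles in rad, forces in N, time in s.
With the tool pointing down it reaches from about 0.375 to 0.9 m from the base axis. Payload 3.1 kg.
Tool frame: the origin (TCP) lies between the finger pads; the fingertips stand 8 mm ahead of it and the grasp point (between the pads) lies 11 mm behind it; z points along the fingers, y is the line along which they close (so a half turn about z gives the same grasp; the last joint's range is limited). The gripper opens to 87 mm and grips with 3 to 60 N. Pads are 19 mm wide; open, the fingers measure 117 mm over their backs; the gripper's body (75 mm by 190 mm) begins 51 mm behind the grasp point.
Start: joints at [1.157, 0.527, 1.433, -0, 1.181, -0.178], TCP at [0.145, 0.608, 0.231] pointing down, gripper open.
Joint ranges: [-3.08, 3.08], [-0.75, 2.2], [0.22, 2.44], [-1.43, 4.57], [0, 2.65], [-2.85, 2.85]. Speed limits (rad/s): [2.79, 2.79, 3.14, 3.14, 3.14, 3.14].

### API

Orientations are given as a unit quaternion [x, y, z, w].
In Python, from rig import robot gives the robot as it stands.
- The arm moves only by the tool move_arm, never from a script. Its argument "motion" is text: rows parted by semicolons, each of 5 numbers parted by spaces: the opening, from -1 (shut) to 1 (fully open), then the shift along the tool's x, y, z normalised to -1 to 1, where 1 is 0.2 m, then the turn about the tool's z normalised to -1 to 1, where 1 is pi rad. A call has 1 to 12 rows; each row is the pose to reach, as a shift and turn from the pose commanded when the call began, along the tool's axes at that moment, turning the shorter way round; what a row does not reach only later rows make up. A row lasts 1/12 s, in which the tool goes at most 41.7 mm and 7.16 degrees, less where a joint would pass 70% of its speed; a pose out of reach is approached as far as the arm can. A call with a number of a shift or a turn outside -1 to 1 is refused whole. A call with a gripper value outside its range is refused whole. The fingers move at their own pace and stop on an object; "newtons" is the grip in N (left out, the last holds). Time passes only in rows, so rows that repeat a pose let the fingers close. It gives the time, the measured TCP pose, the force, the opening and the grip force at its end, in the units of the state.
- robot.get_obs(): the state, without advancing time (a new reading comes with each control period).
- robot.camera(name): name is "side" or "top"; returns (picture, depth): 420x560x3 uint8, red, green, blue; 420x560 float32, m along the optical axis (not along the pixel's ray), 0 where there is no reading.
- robot.camera_model(name): a dict with "mtx" (3x3 intrinsics, pixels), "D" ([k1, k2, p1, p2, k3] as OpenCV has them; the pictures are not rectified), "position" and "attitude" of the camera in the world. Camera axes: x right, y down, z forward; pixel columns grow to the right and rows downward; lengths in m; the calibration is good to about 2 mm. A picture is of the moment at which its call begins. camera_model takes no time and is no camera call.
- robot.hand_in(): hands the job in; it is judged then, once.
The state is a dict: "time": time; "q": joint angles; "joint_velocities": joint speeds; "joint_torque": joint torques, N m; "position": TCP position; "tool_rot": TCP orientation; "ft_force": force on the tool from outside, world axes, zero at the start; "moment": the same for the moment, N m; "grip_width": finger opening in m; "grip_force": force on a finger pad.
Only numpy, scipy, OpenCV 4.12 (cv2) and the standard library are available. Lean on these libraries where they do the work, as an engineer would, in place of code of your own. Each camera call takes 0.05 s, during which the arm holds its last target. There are 200 camera calls.

### The job

Three small dark loaf tins were put down crooked in the sheet-metal tin carrier. Nudge them into one straight row, side by side with each tin's short end flat against the tall back fence, then slide the end stop by its red grip until it presses the row snugly together against the fixed end, so that the set can be carried to the oven without shifting, and let go. Leave the other things on the table where they are.

Things in the scene. Friction and masses are not known exactly. Their poses are not given: they have to be found in the camera images.
- tin_carrier: fixed grey sheet-metal carrier tray, floor 230 x 430 mm. Origin at table height; x points at the tall back fence (far from the robot), y along it to the fixed end, z up. In mm: fence's inner face x = 110, fixed end's inner face y = 170, both reach z = 67; floor's top z = 8, from x -115 to 115, y -225 to 205; front side open. A tin flat on the fence has its centre at x = 42
- end_stop (a joint): end stop, an upright steel plate 165 mm long and 66 mm high with a red grip, sliding along the carrier's y, staying where it is left (3 N friction). Value in m: its pressing face is at y = -34 mm - value in the carrier's frame; 0: three tins (3 x 68 mm) stand tight between it and the fixed end; larger is more open, up to 0.145
- stop_grip (a point): middle of the end stop's upright red grip, 88 mm above the table: a block 16 mm thick along the carrier's y, 52 mm wide along its x, from 62 to 106 mm above the table. It stands 12 mm behind (-y of) the pressing face, at x = 30 mm in the carrier's frame
- mini_tin_1: dark open mini loaf tin, 136 x 68 mm over the rolled rim, 54 mm high, 0.17 to 0.34 kg, empty. Origin at the centre of its underside, x along its length, z up. The rim, 8 mm wide, 7 mm tall, upright sides, can be pinched from above with one finger inside the tin; walls below 3 mm, nearly upright; inner floor 3 mm up. Tins touch at their rims; they are alike, any order will do
- mini_tin_2: dark open mini loaf tin, 136 x 68 mm over the rolled rim, 54 mm high, 0.17 to 0.34 kg, empty. Origin at the centre of its underside, x along its length, z up. The rim, 8 mm wide, 7 mm tall, upright sides, can be pinched from above with one finger inside the tin; walls below 3 mm, nearly upright; inner floor 3 mm up. Tins touch at their rims; they are alike, any order will do
- mini_tin_3: dark open mini loaf tin, 136 x 68 mm over the rolled rim, 54 mm high, 0.17 to 0.34 kg, empty. Origin at the centre of its underside, x along its length, z up. The rim, 8 mm wide, 7 mm tall, upright sides, can be pinched from above with one finger inside the tin; walls below 3 mm, nearly upright; inner floor 3 mm up. Tins touch at their rims; they are alike, any order will do
- honey_jar: bystander: honey jar with gold lid, 77 mm across, 120 mm high, origin at its underside
- timer: bystander: round white kitchen timer with red knob, 66 mm across, 46 mm high, origin at its underside

How it is judged:
On the way:
1. with the three tins standing in a straight row against the fence, the end stop is pressed on the row (more than 2 N) (x of mini_tin_1 in the frame of tin_carrier between 0.037 and 0.046 m and y of mini_tin_1 in the frame of tin_carrier between -0.012 and 0.142 m and z of each of mini_tin_1, mini_tin_2, mini_tin_3 in the frame of tin_carrier below 0.012 m and angle between the x axis of each of mini_tin_1, mini_tin_2, mini_tin_3 and the x axis of tin_carrier, either way round below 0.06 rad and angle between each of mini_tin_1, mini_tin_2, mini_tin_3's own z axis and vertical below 0.05 rad and x of mini_tin_2 in the frame of tin_carrier between 0.037 and 0.046 m and y of mini_tin_2 in the frame of tin_carrier between -0.012 and 0.142 m and x of mini_tin_3 in the frame of tin_carrier between 0.037 and 0.046 m and y of mini_tin_3 in the frame of tin_carrier between -0.012 and 0.142 m and value of joint end_stop below 0.006 m and (contact force between end_stop and mini_tin_1 above 2 N or contact force between end_stop and mini_tin_2 above 2 N or contact force between end_stop and mini_tin_3 above 2 N)), for 0.1 s.
At the end, for the whole second after the job is handed in: All three tins stand flat on the carrier's floor between the fixed end and the end stop, each with its end within 5 mm of the back fence and square to it within 0.06 rad; the end stop is closed up so that the gaps in the row come to less than 6 mm in all; the tins are at rest (x of mini_tin_1 in the frame of tin_carrier between 0.037 and 0.046 m and y of mini_tin_1 in the frame of tin_carrier between -0.012 and 0.142 m and z of each of mini_tin_1, mini_tin_2, mini_tin_3 in the frame of tin_carrier below 0.012 m and angle between the x axis of each of mini_tin_1, mini_tin_2, mini_tin_3 and the x axis of tin_carrier, either way round below 0.06 rad and angle between each of mini_tin_1, mini_tin_2, mini_tin_3's own z axis and vertical below 0.05 rad and x of mini_tin_2 in the frame of tin_carrier between 0.037 and 0.046 m and y of mini_tin_2 in the frame of tin_carrier between -0.012 and 0.142 m and x of mini_tin_3 in the frame of tin_carrier between 0.037 and 0.046 m and y of mini_tin_3 in the frame of tin_carrier between -0.012 and 0.142 m and value of joint end_stop below 0.006 m and linear speed of each of mini_tin_1, mini_tin_2, mini_tin_3 below 0.01 m/s); the robot touches nothing.
It fails at once if the honey jar with the gold lid is moved more than 30 mm (distance of honey_jar from where it was at the start of the episode above 0.03 m).
It fails at once if the white kitchen timer with the red knob is moved more than 30 mm (distance of timer from where it was at the start of the episode above 0.03 m).
It also fails if it takes over 69 s, if anything falls off the work surface, if the arm or the gripper's body presses on something with over 40 N, if the wrist force passes 120 N, or if a joint passes its speed limit or range.

## Working session

There is one attempt and no reset: what is moved stays moved. The work goes in short steps, Python scripts to look and compute and a tool call to move; the robot and the scene stay as the last step left them, time stands still between calls to the robot, and variables do not carry over. Pictures are saved under pics/ and viewed, at most 10 in all, crops included, and the job is handed in when it is done.

Besides the shell and the picture viewer there is one more tool, called after "Call:" as a command line: name --argument value ..., lists and objects as JSON in quotes. move_arm: Moves the arm, as the interface text tells. Its arguments: {"type":"object","properties":{"motion":{"type":"string"},"newtons":{"type":"number"}},"required":["motion"]}

```bash
mkdir -p pics; cat > h.py <<'E'
import numpy as np, cv2
from rig import robot
from scipy.spatial.transform import Rotation as R
def model(n):
    m=robot.camera_model(n); a=np.array(m["attitude"],float)
    Rm=R.from_quat(a).as_matrix() if a.size==4 else a.reshape(3,3)
    return np.array(m["mtx"],float),np.array(m["D"],float),np.array(m["position"],float),Rm
def ray(n,px):
    K,D,p,Rm=model(n)
    u=cv2.undistortPoints(np.array(px,float).reshape(-1,1,2),K,D).reshape(-1,2)
    return p,np.c_[u,np.ones(len(u))]@Rm.T
def at_z(n,px,z):
    p,d=ray(n,px); return p+d*((z-p[2])/d[:,2])[:,None]
def cloud(n,dep):
    h,w=dep.shape; vv,uu=np.mgrid[:h,:w]
    p,d=ray(n,np.c_[uu.ravel(),vv.ravel()])
    return (p+d*dep.reshape(-1,1)).reshape(h,w,3)
E
python3 - <<'E'
from h import *
for n in("top","side"):
    im,d=robot.camera(n); cv2.imwrite(f"pics/{n}0.png",cv2.resize(im[:,:,::-1],(800,600),interpolation=cv2.INTER_CUBIC)); np.save(n+"0.npy",d)
    print(n,robot.camera_model(n))
print(robot.get_obs())
E
```

```text
top {'mtx': array([[412.00529597,   0.        , 284.03107779],
       [  0.        , 412.00529597, 208.23739169],
       [  0.        ,   0.        ,   1.        ]]), 'D': array([-0.10430886,  0.        ,  0.        ,  0.        ,  0.        ]), 'position': array([0.41800789, 0.01722163, 1.38460986]), 'attitude': array([ 0.71266199, -0.70099197,  0.02336045, -0.01332029])}
side {'mtx': array([[486.70273797,   0.        , 274.99694216],
       [  0.        , 486.70273797, 213.43679365],
       [  0.        ,   0.        ,   1.        ]]), 'D': array([-0.08666852,  0.        ,  0.        ,  0.        ,  0.        ]), 'position': array([-0.01757935, -0.85743878,  0.91505005]), 'attitude': array([ 0.87096319, -0.22993132,  0.11195575, -0.41954812])}
{'time': 0.1, 'q': array([ 1.15749167e+00,  5.28342412e-01,  1.43380221e+00,  6.42828458e-06,
        1.18139752e+00, -1.78500123e-01]), 'joint_velocities': array([ 9.70807384e-05, -1.40016496e-03, -1.25691076e-03,  1.00393934e-03,
        6.14816936e-04, -6.74651173e-04]), 'joint_torque': array([-1.25912406e-04, -4.40987206e+01, -1.77150500e+01,  6.34612190e-02,
        5.33189694e-02, -4.10324139e-05]), 'position': array([0.14510962, 0.60724583, 0.22967948]), 'tool_rot': array([ 1.17133913e-01,  9.93115651e-01, -9.31510312e-04, -2.87080350e-04]), 'ft_force': array([1.20962305, 0.57002645, 0.32701794]), 'moment': array([0.01328811, 0.00953178, 0.02884998]), 'grip_force': 0.0, 'grip_width': 0.08695488325713474}
```

View pics/top0.png

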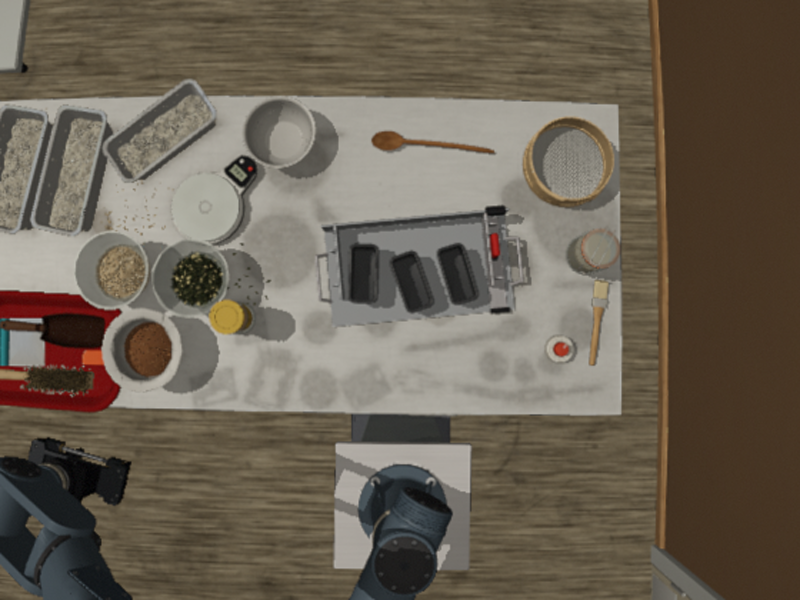

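View pics/side0.png

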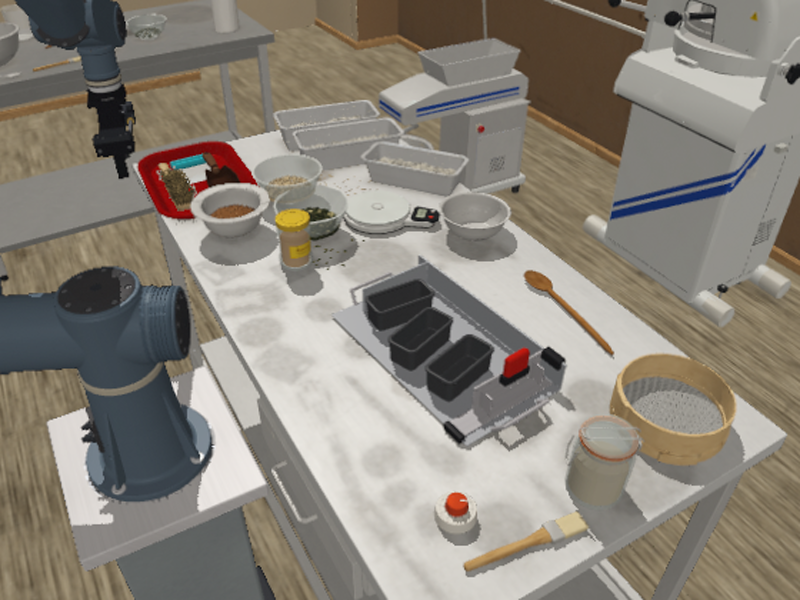

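The top picture shows the carrier at about (335-520, 210-325), with its fence at the top and the fixed end at the left. The tins are near (365,273), (411,282) and (459,273), and the grip is at (495,245). I'll crop this region and measure it.

```bash
python3 - <<'E'
from h import *
im,d=robot.camera("top"); np.save("top0.npy",d)
c=im[135:239,218:378,::-1]; cv2.imwrite("pics/crop1.png",cv2.resize(c,(800,520),interpolation=cv2.INTER_CUBIC))
P=cloud("top",d); z=P[...,2]
hsv=cv2.cvtColor(im,cv2.COLOR_RGB2HSV)
m=np.zeros(z.shape,np.uint8); m[135:239,218:378]=1
dark=((hsv[...,2]<75)&(m>0)).astype(np.uint8)
n,l,s,ce=cv2.connectedComponentsWithStats(dark)
for i in range(1,n):
    if s[i,4]<150: continue
    v,u=np.where(l==i)
    q=at_z("top",np.c_[u,v],0.0585)[:,:2]
    r=cv2.minAreaRect((q*1000).astype(np.float32)); b=cv2.boxPoints(r)
    print("tin",s[i],np.round(r[0],1),np.round(r[1],1),round(r[2],1))
# fence/ends: high points
for lo,hi in((.06,.075),(.08,.12),(.05,.075)):
    k=(z>lo)&(z<hi)&(m>0); print(lo,k.sum())
red=(m>0)&(hsv[...,1]>150)&(hsv[...,2]>120)
print("red",red.sum(),P[red&(z>.09)].mean(0), np.median(z[red]))
v,u=np.where(red); q=at_z("top",np.c_[u,v],.106); print(q.min(0),q.max(0),cv2.minAreaRect((q[:,:2]*1000).astype(np.float32)))
E
```

```text
tin [236 149 103  61 364] [643.9  20.7] [149.9 373.9] 31.6
tin [244 170  22  43 857] [541.4  95.2] [136.3  67.9] 1.1
tin [306 170  30  43 834] [ 543.5 -118.9] [135.4  67.9] 17.6
tin [273 176  31  43 860] [524.3 -13.3] [136.8  70.4] 20.4
0.06 1018
0.08 97
0.05 1481
red 64 [ 0.60638589 -0.19387032  0.10440835] 0.10427911545202107
[ 0.58277405 -0.19951291  0.106     ] [ 0.63025082 -0.18662565  0.106     ] ((606.5123901367188, -193.06443786621094), (47.47743606567383, 12.656146049499512), 0.3122505247592926)
```

View pics/crop1.png

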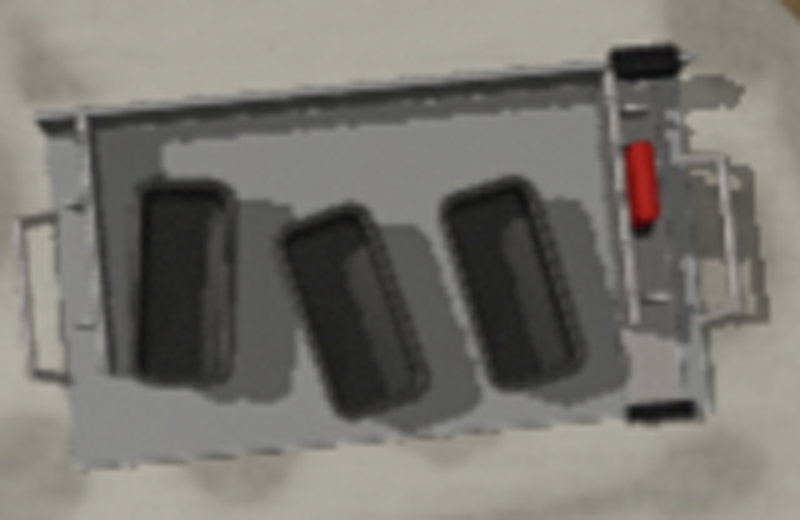

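Crop scale is 5x. The fence's top edge runs (95,115)-(600,70), the fixed end's (88,115)-(108,375), and the stop plate's (607,75)-(633,320). I'll fit the carrier frame from these.

```bash
cat >> h.py <<'E'
def carrier(P,z):  # fit from depth: fence
    k=(z>.055)&(z<.072)&(P[...,0]>.60)&(P[...,0]<.70)&(P[...,1]<.16)&(P[...,1]>-.20)
    return P[k]
E
python3 - <<'E'
from h import *
d=np.load("top0.npy"); P=cloud("top",d); z=P[...,2]
q=carrier(P,z)
# fence: for each y bin print min,max x
for y in np.arange(-.18,.16,.04):
    s=q[abs(q[:,1]-y)<.01]
    if len(s): print("y%.2f"%y,len(s),np.round([s[:,0].min(),np.median(s[:,0]),s[:,0].max()],4),np.round(s[:,2].max(),4))
cr=lambda a:np.array(a,float)/5+[218,135]-.4
for nm,pts in(("fence",[(95,115),(220,105),(345,94),(470,84),(600,70)]),("fixed",[(88,120),(96,220),(106,350)]),("stop",[(607,75),(620,200),(633,320)])):
    w=at_z("top",cr(pts),.067); f=np.polyfit(w[:,1],w[:,0],1) if nm=="fence" else np.polyfit(w[:,0],w[:,1],1)
    print(nm,np.round(w[:,:2],4).tolist(),f,np.degrees(np.arctan(f[0])))
# front floor edge
w=at_z("top",cr([(75,468),(280,450),(620,420)]),.008); print("front",np.round(w[:,:2],4).tolist())
k=(z>.055)&(z<.075)&(P[...,0]>.48)&(P[...,0]<.64)
for y0 in((.10,.2),(-.2,-.15)):
    s=P[k&(P[...,1]>y0[0])&(P[...,1]<y0[1])]
    for x in np.arange(.49,.64,.02):
        t=s[abs(s[:,0]-x)<.01,1]
        if len(t): print(y0,round(x,2),len(t),np.round(np.sort(t),4)[[0,len(t)//2,-1]])
E
```

```text
y-0.18 89 [0.6012 0.6563 0.6993] 0.0719
y-0.14 14 [0.6003 0.6824 0.6846] 0.0707
y-0.10 29 [0.6024 0.6744 0.6814] 0.0696
y-0.06 15 [0.6708 0.6738 0.677 ] 0.0705
y-0.02 14 [0.6659 0.6684 0.6731] 0.0704
y0.02 12 [0.6615 0.6649 0.6689] 0.0676
y0.06 17 [0.6001 0.6589 0.662 ] 0.0709
y0.10 24 [0.6026 0.6291 0.6574] 0.0713
y0.14 15 [0.6482 0.6502 0.6541] 0.0692
fence [[0.6476, 0.1548], [0.6555, 0.0742], [0.6641, -0.0064], [0.6723, -0.0872], [0.6833, -0.1717]] [-0.10843621  0.66378819] -6.188755982049029
fixed [[0.6443, 0.1592], [0.5794, 0.1525], [0.4958, 0.1441]] [0.10155699 0.09372038] 5.798905020012731
stop [[0.6802, -0.1763], [0.5986, -0.1852], [0.5209, -0.1942]] [ 0.11265401 -0.25282921] 6.4275005901916895
front [[0.42, 0.1688], [0.4344, 0.0322], [0.4581, -0.1955]]
(0.1, 0.2) 0.49 27 [0.1208 0.128  0.1469]
(0.1, 0.2) 0.51 30 [0.1217 0.1282 0.1473]
(0.1, 0.2) 0.53 33 [0.1222 0.1287 0.151 ]
(0.1, 0.2) 0.55 31 [0.1223 0.1292 0.1546]
(0.1, 0.2) 0.57 24 [0.1227 0.151  0.1552]
(0.1, 0.2) 0.59 26 [0.1205 0.1519 0.1591]
(0.1, 0.2) 0.61 27 [0.1013 0.1204 0.1595]
(0.1, 0.2) 0.63 13 [0.1563 0.1596 0.1628]
(-0.2, -0.15) 0.49 12 [-0.1623 -0.1562 -0.1527]
(-0.2, -0.15) 0.51 17 [-0.1969 -0.1558 -0.1517]
(-0.2, -0.15) 0.53 20 [-0.1972 -0.1914 -0.1518]
(-0.2, -0.15) 0.55 15 [-0.1943 -0.1905 -0.188 ]
(-0.2, -0.15) 0.57 17 [-0.1992 -0.1901 -0.1851]
(-0.2, -0.15) 0.59 18 [-0.1988 -0.1863 -0.1831]
(-0.2, -0.15) 0.61 15 [-0.1872 -0.1843 -0.1814]
(-0.2, -0.15) 0.63 19 [-0.19   -0.1827 -0.1782]
```

```bash
cat >> h.py <<'E'
TH=np.radians(6.1); O=np.array([.5545,-.0221])
ex=np.array([np.cos(TH),np.sin(TH)]); ey=np.array([-ex[1],ex[0]])
def W(cx,cy): return O+cx*ex+cy*ey           # carrier -> world
def C(p): r=np.asarray(p)[:2]-O; return np.array([r@ex,r@ey])
def yawy(Rm): return np.degrees(np.arctan2(Rm[1,1],Rm[0,1]))
def plan(wps):
    """wps: (x,y,z,yaw of tool y in deg); each printed as shift from the present pose"""
    o=robot.get_obs(); p=np.array(o["position"]); Rm=R.from_quat(o["tool_rot"]).as_matrix(); y=yawy(Rm)
    print("now",np.round(p,4),"C",np.round(C(p),4),"yaw",round(y,2),"F",np.round(o["ft_force"],1),"t",round(o["time"],2),"w",round(o["grip_width"],4))
    last=np.zeros(3); lt=0
    for w in wps:
        dp=np.array(w[:3])-p; s=Rm.T@dp/.2; t=-((w[3]-y+180)%360-180)
        n=max(np.linalg.norm(dp-last)/.0417,abs(t-lt)/7.16); last,lt=dp,t
        print(np.round(s,3),round(t/180,3),"rows %.1f"%n)
E
python3 - <<'E'
from h import *
plan([(.28,.43,.22,20),(.4774,.094,.15,1.1)])
for n,(x,y,a) in dict(A=(.5414,.0952,1.1),B=(.5243,-.0133,20.4),Cc=(.5435,-.1189,17.6)).items():
    a_=np.radians(a); print(n,C((x,y)),np.array([x,y])-.064*np.array([np.cos(a_),np.sin(a_)]))
E
```

```text
now [0.1451 0.6074 0.2298] C [-0.3402  0.6694] yaw 76.55 F [ 0.8  0.2 -0.4] t 0.15 w 0.0868
[-0.862 -0.706  0.05 ] 0.314 rows 7.9
[-2.213 -2.109  0.402] 0.419 rows 9.5
A [-0.00056105  0.1180279 ] [0.47741179 0.09397136]
B [-0.02909388  0.01195935] [ 0.46431395 -0.03560861]
Cc [-0.02122408 -0.09508301] [ 0.4824958  -0.13825167]
```

Call:
move_arm --motion "-0.1 -0.86 -0.71 0.05 0.314;-0.1 -0.86 -0.71 0.05 0.314;-0.1 -0.86 -0.71 0.05 0.314;-0.1 -0.86 -0.71 0.05 0.314;-0.1 -0.86 -0.71 0.05 0.314;-0.1 -0.86 -0.71 0.05 0.314;-0.1 -0.86 -0.71 0.05 0.314;-0.1 -0.86 -0.71 0.05 0.314;-0.1 -0.86 -0.71 0.05 0.314" --newtons 35

```text
time: 0.9
position: [0.28, 0.4291, 0.2204]
tool_rot: [0.575, 0.818, -0.0, -0.0]
ft_force: [-0.3, -0.5, 0.1]
grip_width: 0.041
grip_force: 0.0
```

```bash
python3 - <<'E'
from h import *
plan([(.41,.25,.2,1.1),(.4774,.094,.15,1.1)])
E
```

```text
now [0.28   0.4291 0.2204] C [-0.225   0.4778] yaw 19.83 F [-0.3 -0.5  0.1] t 0.9 w 0.041
[-1.063  0.307  0.102] 0.104 rows 5.3
[-1.911  0.36   0.352] 0.104 rows 4.2
```

Call:
move_arm --motion "-0.1 -0.95 0.25 0.1 0.104;-0.1 -0.95 0.25 0.1 0.104;-0.1 -0.95 0.25 0.1 0.104;-0.1 -0.95 0.25 0.1 0.104;-0.1 -0.95 0.25 0.1 0.104;-0.1 -0.95 0.25 0.1 0.104"

```text
time: 1.4
position: [0.3948, 0.2648, 0.2001]
tool_rot: [0.7, 0.714, -0.0, 0.001]
ft_force: [0.4, 1.3, 0.2]
grip_width: 0.0391
grip_force: 0.0
```

```bash
python3 - <<'E'
from h import *
plan([(.4774,.094,.12,1.1),(.4774,.094,.05,1.1)])
E
```

```text
now [0.3948 0.2648 0.2001] C [-0.1283  0.3023] yaw 1.2 F [0.4 1.3 0.2] t 1.4 w 0.0391
[-0.862  0.394  0.402] 0.001 rows 4.9
[-0.861  0.394  0.752] 0.001 rows 1.7
```

Call:
move_arm --motion "-0.1 -0.86 0.394 0.4 0;-0.1 -0.86 0.394 0.4 0;-0.1 -0.86 0.394 0.4 0;-0.1 -0.86 0.394 0.4 0;-0.1 -0.86 0.394 0.4 0;-0.1 -0.86 0.394 0.4 0;-0.1 -0.86 0.394 0.6 0;-0.1 -0.86 0.394 0.752 0;-0.1 -0.86 0.394 0.752 0;-1 -0.86 0.394 0.752 0;-1 -0.86 0.394 0.752 0;-1 -0.86 0.394 0.752 0"

```text
time: 2.4
position: [0.4755, 0.0988, 0.0519]
tool_rot: [0.698, 0.716, 0.001, 0.001]
ft_force: [0.3, 0.2, -0.1]
grip_width: 0.0264
grip_force: 0.0
```

```bash
python3 - <<'E'
from h import *
# target: rim centre at carrier (-.022, .134)
plan([(*W(-.030,.134),.05,6.1),(*W(-.0195,.134),.05,6.1)])
E
```

```text
now [0.4755 0.0988 0.0519] C [-0.0657  0.1286] yaw 1.4 F [ 0.3  0.2 -0.1] t 2.4 w 0.0264
[0.041 0.176 0.01 ] -0.026 rows 0.9
[0.046 0.228 0.01 ] -0.026 rows 0.3
```

Call:
move_arm --motion "-1 0 0 0 0;-1 0 0 0 0;-1 0 0 0 0;-1 0 0 0 0;-1 0 0 0 0;-1 0 0 0 0"

```text
time: 2.9
position: [0.4762, 0.0983, 0.0516]
tool_rot: [0.699, 0.715, 0.002, 0.002]
ft_force: [0.7, 0.2, 7.7]
grip_width: 0.0072
grip_force: 35.0
```

```bash
python3 - <<'E'
from h import *
plan([(*W(-.030,.134),.05,6.1),(*W(-.0195,.134),.05,6.1)])
E
```

```text
now [0.4762 0.0983 0.0516] C [-0.0651  0.128 ] yaw 1.3 F [0.7 0.2 7.7] t 2.9 w 0.0072
[0.044 0.172 0.009] -0.027 rows 0.9
[0.049 0.224 0.009] -0.027 rows 0.3
```

Call:
move_arm --motion "-1 0.03 0.05 0 -0.013;-1 0.05 0.1 0 -0.027;-1 0.059 0.15 0 -0.027;-1 0.059 0.18 0 -0.027;-1 0.059 0.2 0 -0.027;-1 0.059 0.21 0 -0.027;-1 0.059 0.22 0 -0.027;-1 0.059 0.225 0 -0.027;-1 0.059 0.23 0 -0.027;-1 0.059 0.23 0 -0.027;-1 0.059 0.23 0 -0.027"

```text
time: 3.82
position: [0.5127, 0.1113, 0.0515]
tool_rot: [0.668, 0.744, -0.005, -0.005]
ft_force: [-11.7, -0.5, 19.5]
grip_width: 0.0076
grip_force: 35.0
```

```bash
python3 - <<'E'
from h import *
plan([])
E
```

```text
now [0.5127 0.1113 0.0515] C [-0.0274  0.137 ] yaw 6.23 F [-11.7  -0.5  19.5] t 3.82 w 0.0076
```

```bash
cat >> h.py <<'E'
def look(tag):
    im,d=robot.camera("top"); im2,_=robot.camera("side")
    c=cv2.resize(im[135:239,218:378,::-1],(800,520),interpolation=cv2.INTER_CUBIC)
    cv2.imwrite(f"pics/{tag}t.png",c)
    cv2.imwrite(f"pics/{tag}s.png",cv2.resize(im2[170:330,220:420,::-1],(750,600),interpolation=cv2.INTER_CUBIC))
E
python3 - <<'E'
from h import *
look("a")
print(robot.get_obs()["ft_force"],robot.get_obs()["position"])
E
```

```text
[-11.66847097  -0.30442892  19.13285756] [0.51272873 0.11121679 0.05148501]
```

View pics/as.png

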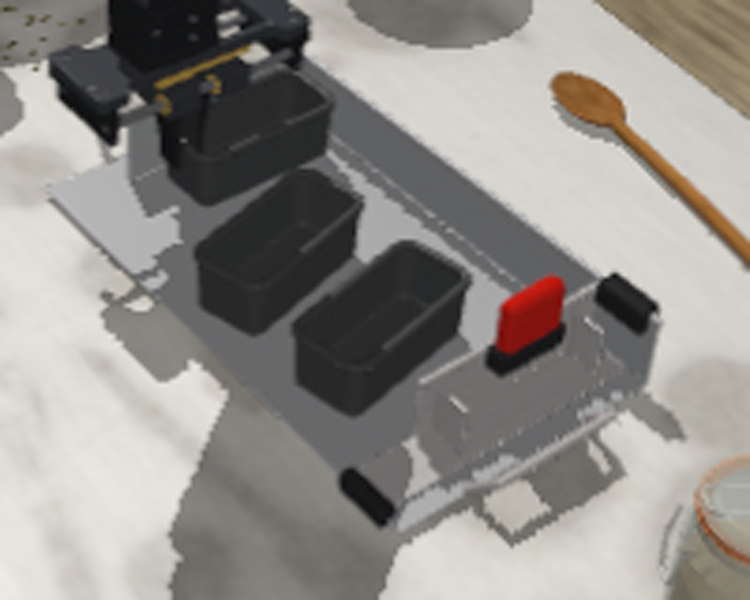

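In the side crop, tin A's far end at (330,100) is close to the fence, but contact isn't certain. I'll ease the downward load and push further.

Call:
move_arm --motion "-1 0 0 -0.01 0;-1 0 0.01 -0.01 0;-1 0 0.02 -0.01 0;-1 0 0.02 -0.01 0;-1 0 0.03 -0.01 0;-1 0 0.03 -0.01 0"

```text
time: 4.42
position: [0.5221, 0.1113, 0.0516]
tool_rot: [0.668, 0.744, -0.003, -0.003]
ft_force: [-7.5, -2.4, 6.3]
grip_width: 0.0074
grip_force: 35.0
```

```bash
python3 - <<'E'
from h import *
plan([])
E
```

```text
now [0.5221 0.1113 0.0516] C [-0.0181  0.1361] yaw 6.2 F [-7.5 -2.4  6.3] t 4.42 w 0.0074
```

Call:
move_arm --motion "-1 0 0.01 -0.005 0;-1 0 0.02 -0.005 0;-1 0 0.02 -0.005 0;-1 0 0.02 -0.005 0"

```text
time: 4.75
position: [0.522, 0.1115, 0.0516]
tool_rot: [0.668, 0.744, -0.006, -0.006]
ft_force: [-12.2, -4.4, 4.5]
grip_width: 0.0073
grip_force: 35.0
```

Call:
move_arm --motion "-1 0 -0.02 0 0;-1 0 -0.04 0 0;-0.1 0 -0.045 0 0;-0.1 0 -0.045 0 0;-0.1 0 -0.045 0 0;-0.1 0 -0.045 0 0;-0.1 0 -0.045 0 0;-0.1 0 -0.045 -0.15 0;-0.1 0 -0.045 -0.3 0;-0.1 0 -0.045 -0.3 0;-0.1 0 -0.045 -0.3 0"

```text
time: 5.67
position: [0.5228, 0.1112, 0.1149]
tool_rot: [0.668, 0.744, 0.002, 0.002]
ft_force: [0.1, 0.2, -0.6]
grip_width: 0.0391
grip_force: 0.0
```

```bash
python3 - <<'E'
from h import *
plan([(.4643,-.0356,.115,20.4),(.4643,-.0356,.0525,20.4)])
E
```

```text
now [0.5228 0.1112 0.1149] C [-0.0174  0.1359] yaw 6.17 F [ 0.1  0.2 -0.6] t 5.67 w 0.0391
[-0.698 -0.37  -0.002] -0.079 rows 3.8
[-0.698 -0.371  0.31 ] -0.079 rows 1.5
```

Call:
move_arm --motion "-0.1 -0.698 -0.37 0 -0.079;-0.1 -0.698 -0.37 0 -0.079;-0.1 -0.698 -0.37 0 -0.079;-0.1 -0.698 -0.37 0 -0.079;-0.1 -0.698 -0.37 0 -0.079;-0.1 -0.698 -0.37 0 -0.079;-0.1 -0.698 -0.37 0 -0.079;-0.1 -0.698 -0.37 0.2 -0.079;-0.1 -0.698 -0.37 0.31 -0.079;-0.1 -0.698 -0.37 0.31 -0.079;-0.1 -0.698 -0.37 0.31 -0.079"

```text
time: 6.58
position: [0.4619, -0.0339, 0.0502]
tool_rot: [0.57, 0.822, -0.0, -0.002]
ft_force: [0.4, -0.0, 0.5]
grip_width: 0.0388
grip_force: 0.0
```

Call:
move_arm --motion "-1 0 0 0 0;-1 0 0 0 0;-1 0 0 0 0;-1 0 0 0 0;-1 0 0 0 0;-1 0 0 0 0"

```text
time: 7.08
position: [0.4639, -0.0359, 0.0519]
tool_rot: [0.571, 0.821, 0.001, 0.002]
ft_force: [2.0, 1.1, 5.5]
grip_width: 0.0075
grip_force: 35.2
```

```bash
python3 - <<'E'
from h import *
plan([(*W(-.05,.068),.0525,6.1),(*W(-.018,.0665),.0525,6.1)])
E
```

```text
now [ 0.4639 -0.0359  0.0519] C [-0.0916 -0.0041] yaw 20.36 F [2.  1.1 5.5] t 7.08 w 0.0075
[ 0.298  0.29  -0.003] 0.079 rows 2.0
[ 0.252  0.444 -0.002] 0.079 rows 0.8
```

Call:
move_arm --motion "-1 0.07 0.07 -0.01 0.02;-1 0.14 0.14 -0.01 0.04;-1 0.2 0.21 -0.01 0.06;-1 0.269 0.283 -0.01 0.079;-1 0.269 0.283 -0.015 0.079;-1 0.269 0.283 -0.015 0.079;-1 0.26 0.33 -0.015 0.079;-1 0.25 0.37 -0.015 0.079;-1 0.24 0.41 -0.015 0.079;-1 0.233 0.439 -0.015 0.079;-1 0.233 0.45 -0.015 0.079;-1 0.233 0.45 -0.015 0.079"

```text
time: 8.08
position: [0.5299, 0.0391, 0.0537]
tool_rot: [0.668, 0.744, -0.001, -0.001]
ft_force: [-1.5, -1.9, -1.1]
grip_width: 0.0075
grip_force: 35.0
```

```bash
python3 - <<'E'
from h import *
plan([(*W(-.018,.0625),.0525,6.1)])
E
```

```text
now [0.5299 0.0391 0.0537] C [-0.018   0.0635] yaw 6.15 F [-1.5 -1.9 -1.1] t 8.08 w 0.0075
[-0.005 -0.     0.006] 0.0 rows 0.0
```

Next I'll press on to confirm fence contact, set it down, release and rise.

Call:
move_arm --motion "-1 -0.005 0.01 0.007 0;-1 -0.005 0.03 0.007 0;-1 -0.005 0.04 0.007 0;-1 -0.005 0.04 0.007 0;-1 -0.005 0.04 0.007 0"

```text
time: 8.5
position: [0.53, 0.0387, 0.0519]
tool_rot: [0.667, 0.745, -0.006, -0.007]
ft_force: [-14.2, -8.0, 6.6]
grip_width: 0.0073
grip_force: 35.0
```

```bash
python3 - <<'E'
from h import *
plan([])
E
```

```text
now [0.53   0.0387 0.0519] C [-0.0179  0.063 ] yaw 6.28 F [-14.2  -8.    6.6] t 8.5 w 0.0073
```

Call:
move_arm --motion "-1 0 -0.02 0 0;-1 0 -0.04 0 0;-0.1 0 -0.045 0 0;-0.1 0 -0.045 0 0;-0.1 0 -0.045 0 0;-0.1 0 -0.045 0 0;-0.1 0 -0.045 0 0;-0.1 0 -0.045 -0.15 0;-0.1 0 -0.045 -0.3 0;-0.1 0 -0.045 -0.3 0;-0.1 0 -0.045 -0.3 0"

```text
time: 9.42
position: [0.5315, 0.0382, 0.1144]
tool_rot: [0.668, 0.744, 0.001, 0.002]
ft_force: [0.1, 0.7, 0.7]
grip_width: 0.0389
grip_force: 0.0
```

```bash
python3 - <<'E'
from h import *
plan([(.4825,-.1383,.115,17.6),(.4825,-.1383,.0525,17.6)])
E
```

```text
now [0.5315 0.0382 0.1144] C [-0.0165  0.0624] yaw 6.18 F [0.1 0.7 0.7] t 9.42 w 0.0389
[-0.851 -0.338 -0.003] -0.063 rows 4.4
[-0.851 -0.34   0.309] -0.063 rows 1.5
```

Call:
move_arm --motion "-0.1 -0.851 -0.338 0 -0.063;-0.1 -0.851 -0.338 0 -0.063;-0.1 -0.851 -0.338 0 -0.063;-0.1 -0.851 -0.338 0 -0.063;-0.1 -0.851 -0.338 0 -0.063;-0.1 -0.851 -0.338 0 -0.063;-0.1 -0.851 -0.338 0 -0.063;-0.1 -0.851 -0.338 0 -0.063;-0.1 -0.851 -0.338 0.2 -0.063;-0.1 -0.851 -0.338 0.305 -0.063;-0.1 -0.851 -0.338 0.305 -0.063;-0.1 -0.851 -0.338 0.305 -0.063"

```text
time: 10.42
position: [0.4801, -0.1362, 0.0508]
tool_rot: [0.59, 0.807, -0.0, -0.002]
ft_force: [0.7, -0.5, -0.2]
grip_width: 0.0393
grip_force: 0.0
```

Call:
move_arm --motion "-1 0 0 0 0;-1 0 0 0 0;-1 0 0 0 0;-1 0 0 0 0;-1 0 0 0 0;-1 0 0 0 0"

```text
time: 10.92
position: [0.4821, -0.1387, 0.0526]
tool_rot: [0.591, 0.806, 0.0, 0.002]
ft_force: [1.8, 1.4, 4.4]
grip_width: 0.0078
grip_force: 35.2
```

```bash
python3 - <<'E'
from h import *
plan([(*W(-.06,-.010),.0525,6.1),(*W(-.017,-.009),.0525,6.1)])
E
```

```text
now [ 0.4821 -0.1387  0.0526] C [-0.0843 -0.1082] yaw 17.48 F [1.8 1.4 4.4] t 10.92 w 0.0078
[0.457 0.216 0.   ] 0.063 rows 2.4
[0.42  0.428 0.001] 0.063 rows 1.0
```

Call:
move_arm --motion "-1 0.12 0.05 -0.01 0.02;-1 0.24 0.1 -0.01 0.04;-1 0.35 0.15 -0.01 0.06;-1 0.457 0.216 -0.01 0.063;-1 0.457 0.216 -0.013 0.063;-1 0.45 0.27 -0.013 0.063;-1 0.44 0.33 -0.013 0.063;-1 0.43 0.38 -0.013 0.063;-1 0.42 0.42 -0.013 0.063;-1 0.42 0.435 -0.013 0.063;-1 0.42 0.435 -0.013 0.063;-1 0.42 0.435 -0.013 0.063"

```text
time: 11.92
position: [0.5378, -0.0322, 0.0541]
tool_rot: [0.668, 0.744, -0.0, -0.0]
ft_force: [-1.3, -0.2, -2.5]
grip_width: 0.0075
grip_force: 35.0
```

Call:
move_arm --motion "-1 0 0.01 0.007 0;-1 0 0.03 0.007 0;-1 0 0.04 0.007 0;-1 0 0.04 0.007 0;-1 0 0.04 0.007 0"

```text
time: 12.33
position: [0.5377, -0.0315, 0.0525]
tool_rot: [0.667, 0.745, -0.006, -0.007]
ft_force: [-15.3, -8.6, 8.2]
grip_width: 0.0072
grip_force: 35.0
```

```bash
python3 - <<'E'
from h import *
plan([])
E
```

```text
now [ 0.5377 -0.0315  0.0525] C [-0.0177 -0.0076] yaw 6.3 F [-15.3  -8.6   8.2] t 12.33 w 0.0072
```

Call:
move_arm --motion "-1 0 -0.02 0 0;-1 0 -0.04 0 0;-0.1 0 -0.045 0 0;-0.1 0 -0.045 0 0;-0.1 0 -0.045 0 0;-0.1 0 -0.045 0 0;-0.1 0 -0.045 0 0;-0.1 0 -0.045 -0.2 0;-0.1 0 -0.045 -0.4 0;-0.1 0 -0.045 -0.5 0;-0.1 0 -0.045 -0.5 0;-0.1 0 -0.045 -0.5 0"

```text
time: 13.33
position: [0.5386, -0.0321, 0.1542]
tool_rot: [0.668, 0.744, 0.001, 0.002]
ft_force: [-0.2, -0.4, -1.0]
grip_width: 0.039
grip_force: 0.0
```

```bash
python3 - <<'E'
from h import *
plan([(*W(.03,-.21),.155,6.1),(*W(.03,-.21),.085,6.1)])
look("b")
E
```

```text
now [ 0.5386 -0.0321  0.1542] C [-0.0169 -0.0082] yaw 6.19 F [-0.2 -0.4 -1. ] t 13.33 w 0.039
[-1.009  0.233 -0.002] 0.0 rows 5.0
[-1.009  0.232  0.348] 0.0 rows 1.7
```

View pics/bs.png

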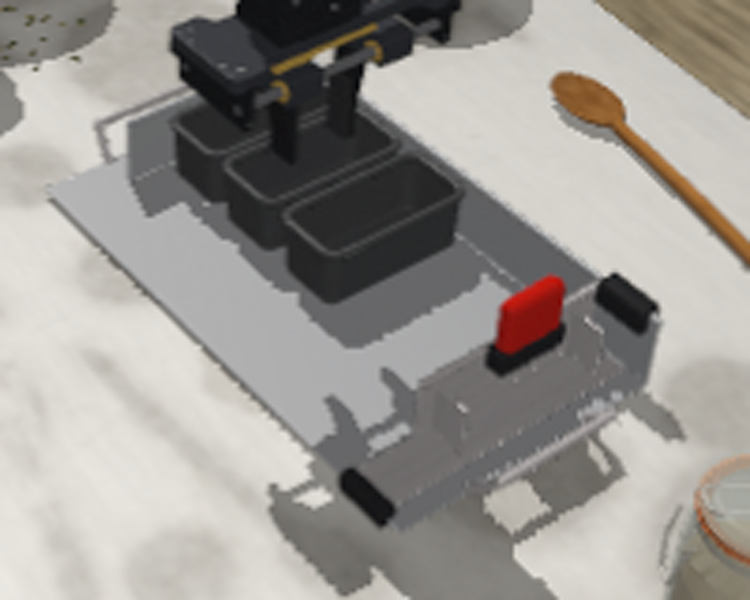

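The side crop shows the three tins in a straight row on the fence, with front ends near (200,180), (250,225) and (320,280). The stop is still open, so I go behind the grip.

Call:
move_arm --motion "-1 -1 0.233 0 0;-1 -1 0.233 0 0;-1 -1 0.233 0 0;-1 -1 0.233 0 0;-1 -1 0.233 0 0;-1 -1 0.233 0 0;-1 -1 0.233 0 0;-1 -1 0.233 0.15 0;-1 -1 0.233 0.3 0;-1 -1 0.233 0.34 0;-1 -1 0.233 0.34 0;-1 -1 0.233 0.34 0"

```text
time: 14.43
position: [0.6048, -0.2245, 0.0844]
tool_rot: [0.668, 0.744, -0.0, -0.001]
ft_force: [0.0, -0.1, 0.2]
grip_width: 0.0005
grip_force: 0.0
```

```bash
python3 - <<'E'
from h import *
plan([(*W(.03,-.075),.086,6.1),(*W(.03,-.06),.086,6.1)])
E
```

```text
now [ 0.6048 -0.2245  0.0844] C [ 0.0285 -0.2066] yaw 6.23 F [ 0.  -0.1  0.2] t 14.43 w 0.0005
[ 0.658  0.009 -0.007] 0.001 rows 3.2
[ 0.733  0.009 -0.007] 0.001 rows 0.4
```

Call:
move_arm --motion "-1 0.06 0.008 -0.005 0;-1 0.12 0.008 -0.005 0;-1 0.18 0.008 -0.005 0;-1 0.24 0.008 -0.005 0;-1 0.3 0.008 -0.005 0;-1 0.36 0.008 -0.005 0;-1 0.42 0.008 -0.005 0;-1 0.48 0.008 -0.005 0;-1 0.53 0.008 -0.005 0;-1 0.57 0.008 -0.005 0;-1 0.6 0.008 -0.005 0;-1 0.62 0.008 -0.005 0"

```text
time: 15.43
position: [0.5932, -0.1014, 0.0858]
tool_rot: [0.668, 0.744, -0.0, -0.0]
ft_force: [1.6, -3.3, 3.1]
grip_width: 0.0004
grip_force: 1.6
```

```bash
python3 - <<'E'
from h import *
plan([(*W(.03,-.064),.086,6.1)])
E
```

```text
now [ 0.5932 -0.1014  0.0858] C [ 0.0301 -0.083 ] yaw 6.2 F [ 1.6 -3.3  3.1] t 15.43 w 0.0004
[ 0.095 -0.    -0.001] 0.001 rows 0.5
```

Call:
move_arm --motion "-1 0.02 0 0 0;-1 0.04 0 0 0;-1 0.06 0 0 0;-1 0.08 0 0 0;-1 0.09 0 0 0;-1 0.1 0 0 0;-1 0.11 0 0 0;-1 0.12 0 0 0;-1 0.12 0 0 0;-1 0.12 0 0 0"

```text
time: 16.27
position: [0.5913, -0.0825, 0.0859]
tool_rot: [0.667, 0.745, -0.002, 0.002]
ft_force: [-0.4, -13.6, -0.2]
grip_width: 0.0006
grip_force: 7.1
```

```bash
python3 - <<'E'
from h import *
plan([])
E
```

```text
now [ 0.5913 -0.0825  0.0859] C [ 0.0301 -0.064 ] yaw 6.26 F [ -0.4 -13.6  -0.2] t 16.27 w 0.0006
```

Call:
move_arm --motion "-1 0.02 0 0 0;-1 0.04 0 0 0;-1 0.05 0 0 0;-1 0.05 0 0 0;-1 0.05 0 0 0"

```text
time: 16.68
position: [0.5914, -0.0822, 0.0862]
tool_rot: [0.666, 0.746, -0.007, 0.008]
ft_force: [-3.6, -40.9, -3.6]
grip_width: 0.0001
grip_force: 20.2
```

```bash
python3 - <<'E'
from h import *
plan([])
look("c")
E
```

```text
now [ 0.5914 -0.0822  0.0862] C [ 0.0303 -0.0637] yaw 6.51 F [ -3.6 -40.9  -3.6] t 16.68 w 0.0001
```

View pics/cs.png

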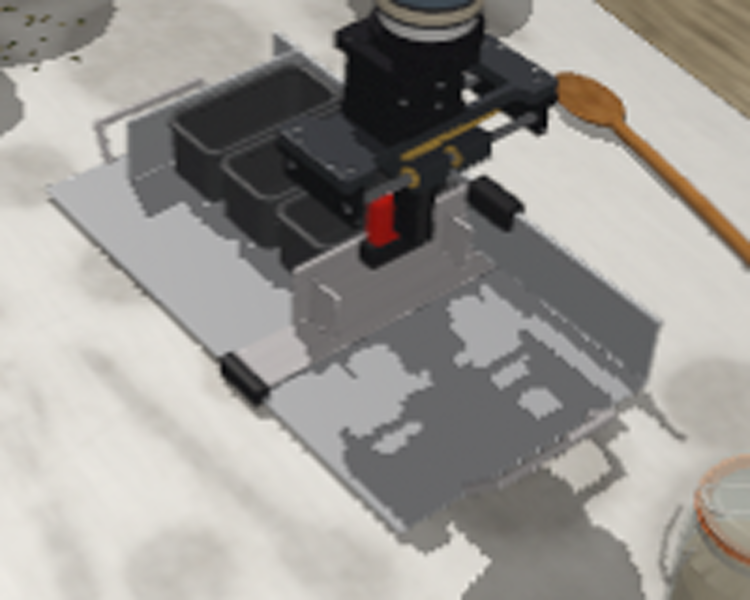

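The side crop shows the row clamped, with front rims in a line from (180,125) to (295,265) and the stop plate on the third tin. Now I back off and rise.

Call:
move_arm --motion "-1 -0.05 0 0 0;-1 -0.1 0 0 0;-1 -0.2 0 0 0;-1 -0.2 0 -0.2 0;-1 -0.2 0 -0.4 0;-1 -0.2 0 -0.6 0;-1 -0.2 -0.2 -0.6 0;-1 -0.2 -0.4 -0.6 0;-1 -0.2 -0.6 -0.6 0;-1 -0.2 -0.8 -0.6 0;-1 -0.2 -0.8 -0.6 0;-1 -0.2 -0.8 -0.6 0"

```text
time: 17.78
position: [0.432, -0.1233, 0.2054]
tool_rot: [0.669, 0.744, 0.0, -0.003]
ft_force: [0.4, -0.2, 0.3]
grip_width: 0.0005
grip_force: 0.0
```

```bash
python3 - <<'E'
from h import *
plan([])
look("d")
im,d=robot.camera("top"); P=cloud("top",d)
hsv=cv2.cvtColor(im,cv2.COLOR_RGB2HSV)
m=np.zeros(d.shape,np.uint8); m[135:239,218:378]=1
k=(hsv[...,1]>150)&(hsv[...,2]>120)&(m>0); v,u=np.where(k)
print("grip",C(at_z("top",np.c_[u,v],.106).mean(0)))
E
```

```text
now [ 0.432  -0.1233  0.2054] C [-0.1326 -0.0876] yaw 6.07 F [ 0.4 -0.2  0.3] t 17.78 w 0.0005
grip [ 0.03198724 -0.04300179]
```

View pics/dt.png

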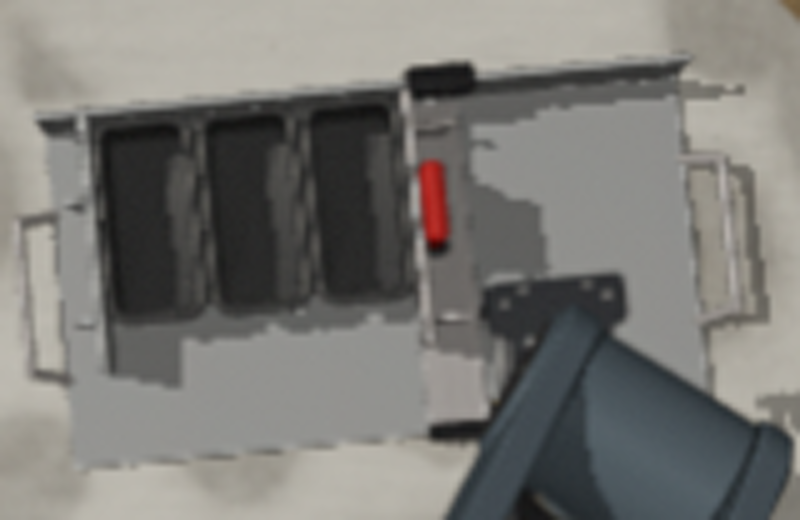

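The top crop shows the three tins side by side between the fixed end (100) and the stop (412). Front edges are at about (155,320), (258,311) and (360,300), and far ends are on the fence. I'll check the numbers quickly.

```bash
python3 - <<'E'
from h import *
im,d=robot.camera("top")
g=cv2.cvtColor(im,cv2.COLOR_RGB2GRAY).astype(np.float32)
K,D,p,Rm=model("top")
for cy in(.116,.136,.156,.048,.068,.088,-.02,0,.02):
    xs=np.arange(-.05,.0,.0005)
    w=np.array([[*W(x,cy-.001),.058] for x in xs])
    px,_=cv2.projectPoints((w-p)@Rm,np.zeros(3),np.zeros(3),K,D); px=px.reshape(-1,2).astype(np.float32)
    s=cv2.remap(g,px[:,0].reshape(1,-1),px[:,1].reshape(1,-1),cv2.INTER_LINEAR)[0]
    t=(s[:15].mean()+s.min())/2; i=np.argmax(s<t); print(cy,"front edge x",round(xs[i],4))
E
```

```text
0.116 front edge x -0.034
0.136 front edge x -0.0245
0.156 front edge x -0.024
0.048 front edge x -0.037
0.068 front edge x -0.0275
0.088 front edge x -0.0285
-0.02 front edge x -0.036
0 front edge x -0.027
0.02 front edge x -0.0275
```

Shadows blur this reading, so I'll tap each front end with the closed fingers to confirm and seat the tins.

```bash
python3 - <<'E'
from h import *
plan([(*W(-.07,0),.15,6.1),(*W(-.07,0),.056,6.1),(*W(-.043,0),.056,6.1)])
E
```

```text
now [ 0.4368 -0.1256  0.206 ] C [-0.1281 -0.0904] yaw 6.2 F [ 0.1 -0.7  0.3] t 17.98 w 0.0005
[0.451 0.291 0.281] 0.001 rows 2.9
[0.451 0.29  0.751] 0.001 rows 2.3
[0.451 0.425 0.751] 0.001 rows 0.6
```

Call:
move_arm --motion "-1 0.451 0.29 0.28 0;-1 0.451 0.29 0.28 0;-1 0.451 0.29 0.28 0;-1 0.451 0.29 0.28 0;-1 0.451 0.29 0.5 0;-1 0.451 0.29 0.75 0;-1 0.451 0.29 0.75 0;-1 0.451 0.29 0.75 0;-1 0.451 0.35 0.75 0;-1 0.451 0.38 0.75 0;-1 0.451 0.4 0.75 0;-1 0.451 0.42 0.75 0"

```text
time: 18.98
position: [0.5106, -0.0271, 0.0571]
tool_rot: [0.668, 0.744, 0.001, 0.001]
ft_force: [0.7, 0.6, -1.2]
grip_width: 0.0005
grip_force: 0.0
```

Call:
move_arm --motion "-1 0 0.015 0 0;-1 0 0.03 0 0;-1 0 0.03 0 0;-1 0 0.03 0 0"

```text
time: 19.32
position: [0.5149, -0.0262, 0.0562]
tool_rot: [0.668, 0.744, 0.0, 0.0]
ft_force: [0.0, 0.1, -0.2]
grip_width: 0.0008
grip_force: 0.0
```

```bash
python3 - <<'E'
from h import *
plan([])
E
```

```text
now [ 0.5149 -0.0262  0.0562] C [-0.0398  0.0001] yaw 6.17 F [ 0.   0.1 -0.2] t 19.32 w 0.0008
```

Call:
move_arm --motion "-1 0 0.01 0 0;-1 0 0.02 0 0;-1 0 0.03 0 0;-1 0 0.04 0 0;-1 0 0.05 0 0;-1 0 0.06 0 0;-1 0 0.06 0 0;-1 0 0.06 0 0"

```text
time: 19.98
position: [0.524, -0.0248, 0.0556]
tool_rot: [0.668, 0.744, -0.002, -0.003]
ft_force: [-5.0, -1.1, 2.7]
grip_width: 0.0006
grip_force: 2.7
```

```bash
python3 - <<'E'
from h import *
plan([(*W(-.045,.0),.056,6.1),(*W(-.045,.068),.056,6.1),(*W(-.037,.068),.056,6.1)])
E
```

```text
now [ 0.524  -0.0248  0.0556] C [-0.0306  0.0006] yaw 6.22 F [-5.  -1.1  2.7] t 19.98 w 0.0006
[-0.003 -0.072 -0.002] 0.001 rows 0.3
[ 0.337 -0.071 -0.001] 0.001 rows 1.6
[ 0.337 -0.031 -0.001] 0.001 rows 0.2
```

Call:
move_arm --motion "-1 0 0.02 0 0;-1 0 0.03 0 0;-1 0 0.03 0 0"

```text
time: 20.23
position: [0.524, -0.0241, 0.0552]
tool_rot: [0.667, 0.745, -0.006, -0.008]
ft_force: [-15.4, -6.9, 8.9]
grip_width: 0.0006
grip_force: 7.8
```

Call:
move_arm --motion "-1 0 -0.05 0 0;-1 0 -0.1 0 0;-1 0 -0.1 0 0;-1 0.1 -0.1 0 0;-1 0.2 -0.1 0 0;-1 0.337 -0.1 0 0;-1 0.337 -0.1 0 0;-1 0.337 -0.06 0 0;-1 0.337 -0.04 0 0;-1 0.337 -0.02 0 0;-1 0.337 0 0 0;-1 0.337 0 0 0"

```text
time: 21.23
position: [0.5166, 0.0424, 0.0552]
tool_rot: [0.668, 0.744, -0.007, -0.008]
ft_force: [-15.3, -2.4, 11.7]
grip_width: 0.0005
grip_force: 7.8
```

```bash
python3 - <<'E'
from h import *
plan([])
E
```

```text
now [0.5166 0.0424 0.0552] C [-0.0308  0.0682] yaw 6.2 F [-15.3  -2.4  11.7] t 21.23 w 0.0005
```

Call:
move_arm --motion "-1 0 -0.05 0 0;-1 0 -0.1 0 0;-1 0 -0.1 0 0;-1 0.1 -0.1 0 0;-1 0.2 -0.1 0 0;-1 0.337 -0.1 0 0;-1 0.337 -0.1 0 0;-1 0.337 -0.06 0 0;-1 0.337 -0.04 0 0;-1 0.337 -0.02 0 0;-1 0.337 0 0 0;-1 0.337 0 0 0"

```text
time: 22.23
position: [0.5093, 0.1086, 0.0551]
tool_rot: [0.668, 0.744, -0.008, -0.008]
ft_force: [-15.6, -1.0, 11.6]
grip_width: 0.0003
grip_force: 7.7
```

```bash
python3 - <<'E'
from h import *
plan([])
E
```

```text
now [0.5093 0.1086 0.0551] C [-0.031   0.1348] yaw 6.14 F [-15.6  -1.   11.6] t 22.23 w 0.0003
```

All three contact points agree to within 0.4 mm, so the row is flush. I'll retreat, check the bystanders and grip in the state and picture numbers, and hand in.

Call:
move_arm --motion "-1 0 -0.05 0 0;-1 0 -0.1 0 0;-1 0 -0.2 0 0;-1 0 -0.2 -0.2 0;-1 0 -0.2 -0.4 0;-1 0 -0.2 -0.6 0;-1 0 -0.2 -0.7 0;-1 0 -0.2 -0.7 0;-1 0 -0.2 -0.7 0;-1 0 -0.2 -0.7 0"

```text
time: 23.07
position: [0.479, 0.1046, 0.1955]
tool_rot: [0.669, 0.744, -0.0, -0.0]
ft_force: [0.3, 0.0, -0.2]
grip_width: 0.0
grip_force: 0.0
```

```bash
python3 - <<'E'
from h import *
plan([])
im,d=robot.camera("top"); hsv=cv2.cvtColor(im,cv2.COLOR_RGB2HSV)
m=np.zeros(d.shape,bool); m[135:200,280:378]=1
v,u=np.where((hsv[...,1]>150)&(hsv[...,2]>120)&m)
print("grip",C(at_z("top",np.c_[u,v],.106).mean(0)))
print(robot.hand_in())
E
```

```text
now [0.479  0.1046 0.1955] C [-0.0616  0.134 ] yaw 6.08 F [ 0.3  0.  -0.2] t 23.07 w 0.0
grip [ 0.03233487 -0.04307595]
the job is handed in; nothing more can be done
None
```

I handed the job in at about 23 s with the three tins in a straight row flush on the back fence and the end stop pressed against them and let go; the judge returned no verdict.

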